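# Step a battery plate on a cross-slide from mark to mark under a fixed pointer

### The job

The battery plate is screwed to a cross-slide table, with an upright handle at each end, under a fixed pointer. First bring the ring mark under the pointer's tip and keep it still there for a good second, then bring the cross mark under the tip, leave it there and let go. Do not knock the pointer rig, and leave the loose parts lying around where they are.

Things in the scene. Friction and masses are not known exactly. Their poses are not given: they have to be found in the camera images.
- base: Fixed grey base of the cross-slide table, 140 (x) x 300 (y) x 24 mm high; origin at the centre of its underside on the shelf, x along the upper slide, y along the lower slide; turned up to 20 degrees. It carries the saddle (slides along base y), which carries the carrier (slides along base x and never turns against the base).
- saddle (a joint): lower slide, m: travel of saddle and carrier along base +y, from -0.085 to 0.085, 0 at the middle. No spring: it stays where it is left; about 2 N of friction.
- carrier (a joint): Upper slide, m: travel of the carrier along base +x, -0.045 to 0.045, 0 at the middle. No spring, stays where left, about 2 N of friction. The carrier is an aluminium plate 110 (x) x 210 (y) x 12 mm, top 58 mm above the shelf, bearing a dark green battery plate 94 x 156 x 6 mm (top 64 mm above the shelf) and an upright black handle near each end.
- ring_mark (a point): Centre of the white ring mark (outer diameter about 22 mm, inside about 17 mm) on the top of the battery plate, near its right (base -y) end: 15 mm towards base +x and 62 mm towards base -y from the carrier's centre. It moves with the carrier.
- cross_mark (a point): Centre of the white cross mark (two strokes 24 mm long, along base x and y) on the top of the battery plate, near its left (base +y) end: 15 mm towards base -x and 62 mm towards base +y from the carrier's centre. It moves with the carrier.
- handle_left (a point): Grip point of the left upright black handle, a bar 14 mm (base x) x 20 mm (base y) x 46 mm high, top 104 mm above the shelf; the point lies on its axis, 12 mm below its top (92 mm above the shelf), 30 mm beyond the cross mark towards base +y. Best pinched from above across its 14 mm (fingers closing along base x). Moves with the carrier.
- handle_right (a point): Grip point of the right upright black handle, the same bar, 30 mm beyond the ring mark towards base -y. Moves with the carrier.
- pointer_tip (a point): Tip of the fixed upright chrome pointer, 72 mm above the shelf, 8 mm over the battery plate. It hangs from the middle of the underside of the rig's black head. With a mark under the tip, the handle next to that mark is beneath the head and cannot be taken from above; with the carrier's centre abreast of the tip both handles are free, about 92 mm to its sides.
- pointer_rig: Fixed. Origin on the shelf straight below the pointer's tip, axes within 5 degrees of the base's. Black head 28 (x) x 60 (y) x 80 mm, centred over the tip, from 120 to 200 mm above the shelf, so the handles pass beneath it; an arm 165 mm up holds it from a post 212 mm away towards +x, clamped by a steel C-clamp to the edge of a riser shelf 120 x 300 x 54 mm.
- magic_joint: Loose bystander: black camera arm joint, 157 mm long, 50 mm high, lying left of the work; origin at its middle, underside. Leave it.
- spigot: Loose bystander: chrome spigot adapter standing upright, 38 mm across the foot, 85 mm high, right of the work; origin at its underside. Leave it.
- panel_knob: Loose bystander: white plastic knob, 60 mm across, 46 mm high, right of the work; origin at its underside. Leave it.

How it is judged:
By the outcome, as a careful person would: the job done as asked, in the order asked, and still so for the second after the job is handed in, with the robot touching nothing.
It also fails if it takes over 61 s, if anything falls off the work surface, if the arm or the gripper's body presses on something with over 40 N, if the wrist force passes 120 N, or if a joint passes its speed limit or range.

### The arm

A 7-joint arm with a two-finger parallel gripper is mounted at the origin on the work surface. World frame = base frame: x ahead of the robot, y to its left, z up, the work surface at z = 0. Lengths are in m, angles in rad, forces in N, time in s.
With the tool pointing down it reaches from about 0.35 to 0.9 m from the base axis. Payload 8.1 kg.
Tool frame: the origin (TCP) lies on the centre line of the jaws, within the pads' length; the fingertips stand 19 mm ahead of it and the grasp point (between the pads) is the TCP; z points along the fingers, y is the direction in which the jaws open and shut (so a half turn about z gives the same grasp; the last joint's range is limited). The gripper opens to 92 mm and grips with 3 to 60 N. Pads are 19 mm wide; open, the fingers measure 130 mm over their backs; the gripper's body (75 mm by 190 mm) begins 47 mm behind the grasp point.
Start: joints at [-1.326, 0.434, 0.025, 1.573, -0.012, 1.134, -0.075], TCP at [0.213, 0.588, 0.246] pointing down, gripper open.
Joint ranges: [-2.62, 2.62], [-0.44, 2.09], [-1.27, 1.32], [0.08, 2.57], [-1.32, 4.46], [0.12, 2], [-2.74, 2.74]. Speed limits (rad/s): [2.22, 2.22, 3.01, 3.01, 3.14, 3.14, 3.14].

### API

Orientations are given as a rotation vector (axis times angle).
In Python, from cell import monitor, imaging, workorder, outline_of gives the robot as it stands.
- The arm moves only by the tool move_arm, never from a script. Its argument "series" is a list of rows, each a list of 6 numbers: the shift along the world's x, y, z in cm, then the turn, a rotation vector about the world's x, y, z in degrees. A call has 1 to 8 rows; each row shifts and turns the commanded pose from where the row before left it; what a row does not reach is not made up. A row lasts 1/10 s, in which the tool goes at most 50 mm and 8.59 degrees, less where a joint would pass 70% of its speed; a pose out of reach is approached as far as the arm can. A call with a gripper value outside its range is refused whole. "grip" is the opening, from 0 (shut) to 1 (fully open), set as the call begins (left out, the last holds). The fingers move at their own pace and stop on an object; "force" is the grip in N (left out, the last holds). Time passes only in rows, so rows that do not move let the fingers close. It gives the time, the measured TCP pose, the force and the opening at its end, in the units of the state.
- monitor.observe(): the state, without advancing time (a new reading comes with each control period).
- imaging.get_image(name): name is "scene" or "top" or "wrist"; returns a dict with "color" (400x640x3 uint8, red, green, blue), "fx", "fy", "cx", "cy" (pixels), "rvec" (rotation vector, rad) and "tvec" (3), from world to camera coordinates, as OpenCV has them; the wrist camera has in their place "mount" (4x4, takes a point from camera to tool coordinates, whose origin is the TCP and whose axes are the flange's). Camera axes: x right, y down, z forward; pixel columns grow to the right and rows downward; lengths in m; the calibration is good to about 2 mm. A picture is of the moment at which its call begins: read the wrist's pose just before it. There is no depth.
- workorder.sign_off(): hands the job in, once; it reports no verdict.
Trained networks look in the newest picture that a camera, given by its name, has taken for a name from the list of things; names that differ only in an ending like _2 or _b are one class to them, and where a whole thing is asked for, a point or a joint stands for the part that bears it (a point fixed in the world has none). Each returns a list of dicts, best first, with "p" (0 to 1); they miss things now and then, are a little off and sometimes report something else, mostly with a low value. They report only what shows in the picture. A call takes as long as a camera call.
- outline_of(camera, thing): "mask" (400x640 bool, what is visible of it) and "rect" ([left, top, width, height] in pixels, round what is visible of it).
The state is a dict: "clock": time; "joints": joint angles; "dq": joint speeds; "joint_efforts": joint torques, N m; "position": TCP position; "ee_rot": TCP orientation; "force": force on the tool from outside, world axes, zero at the start; "ft_torque": the same for the moment, N m; "width": opening from 0.0 (shut) to 1.0 (fully open).
Only numpy, scipy, OpenCV 4.12 (cv2) and the standard library are available. Lean on these libraries where they do the work, as an engineer would, in place of code of your own. Each camera call takes 0.05 s, during which the arm holds its last target. There are 200 camera calls.

## Working session

There is one attempt and no reset: what is moved stays moved. The work goes in short steps, Python scripts to look and compute and a tool call to move; the robot and the scene stay as the last step left them, time stands still between calls to the robot, and variables do not carry over. Pictures are saved under pics/ and viewed, about 8 in all and at most 12, crops included, and the job is handed in when it is done.

Besides the shell and the picture viewer there is one more tool, called after "Call:" as name([rows], argument=value, ...), one row to a line, values as JSON. move_arm: Moves the arm, as the interface text tells. Its arguments: {"type":"object","properties":{"series":{"type":"array"},"grip":{"type":"number"},"force":{"type":"number"}},"required":["series"]}

```bash
mkdir -p pics; ls
cat > h.py <<'E'
import numpy as np, cv2, pickle
from cell import monitor, imaging, workorder, outline_of
def snap(n):
    s=monitor.observe(); im=imaging.get_image(n); im['state']=s
    return im
def save(im,f): cv2.imwrite('pics/'+f,im['color'][:,:,::-1])
def extr(im):
    if 'mount' in im:
        M=np.array(im['mount']); R,_=cv2.Rodrigues(np.array(im['state']['ee_rot'],float))
        T=np.eye(4);T[:3,:3]=R;T[:3,3]=im['state']['position']
        W=np.linalg.inv(T@M); return W[:3,:3],W[:3,3]
    return cv2.Rodrigues(np.array(im['rvec'],float))[0],np.array(im['tvec'],float)
def ray(im,u,v,z):
    R,t=extr(im); c=-R.T@t
    d=R.T@np.array([(u-im['cx'])/im['fx'],(v-im['cy'])/im['fy'],1]); return c+d*(z-c[2])/d[2]
def proj(im,p):
    R,t=extr(im); q=R@np.array(p,float)+t; return np.array([im['fx']*q[0]/q[2]+im['cx'],im['fy']*q[1]/q[2]+im['cy']])
E
python3 - <<'E'
from h import *
s=monitor.observe(); print(s)
for n in('scene','top'):
    im=snap(n); save(im,n+'.png'); R,t=extr(im); print(n,-R.T@t, im['fx'])
    pickle.dump(im,open(n+'.pkl','wb'))
    for th in('base','carrier','ring_mark','cross_mark','handle_left','handle_right','pointer_rig','pointer_tip','magic_joint','spigot','panel_knob'):
        try: print(th,[(round(o['p'],2),o['rect'],int(o['mask'].sum()), cv2.minAreaRect(np.argwhere(o['mask'])[:,::-1].astype(np.float32)) ) for o in outline_of(n,th)[:2]])
        except Exception as e: print(th,e)
a=[cv2.imread(f'pics/{n}.png') for n in('scene','top')]
E
```

```text
pics
{'clock': 0.0, 'joints': array([-1.32558882,  0.43520044,  0.02494628,  1.57410583, -0.01158758,
        1.13399588, -0.07512018]), 'dq': array([ 7.62285924e-04, -1.92852862e-03, -1.43495407e-03, -3.24534961e-04,
       -7.15426969e-06, -5.34798138e-04, -1.38107445e-03]), 'joint_efforts': array([ 7.90473878e-04, -6.67847300e+01,  9.85505171e-01, -3.14457214e+01,
       -6.04988867e-02,  4.32220974e-02,  1.82953181e-04]), 'position': array([0.21289853, 0.58710383, 0.24495527]), 'ee_rot': array([-5.43656240e-01, -3.09406187e+00,  2.44939203e-03]), 'force': array([-0.42555256,  0.35629403, -0.22975445]), 'ft_torque': array([-0.01039225,  0.00240569, -0.02284947]), 'width': 1.003638838807139}
scene [ 1.2001533  -0.2824014   0.93464478] 448.7159525426575
base [(0.93, [254.3, 180.0, 125.3, 72.1], 5755, ((314.945556640625, 217.9554443359375), (65.37394714355469, 118.90694427490234), 84.2894058227539))]
carrier [(0.61, [274.2, 183.3, 86.4, 45.4], 2376, ((316.39300537109375, 205.94760131835938), (36.87367630004883, 84.05612182617188), 82.40535736083984))]
ring_mark [(0.64, [272.4, 183.4,
[... 3028 characters left out ...]
ig [(0.81, [286.6, 83.2, 116.9, 126.1], 5412, ((336.85296630859375, 148.58822631835938), (109.14102172851562, 115.68949127197266), 14.03624439239502))]
pointer_tip [(0.86, [288.5, 85.8, 116.1, 119.9], 5453, ((337.34088134765625, 149.10018920898438), (109.12622833251953, 115.90782928466797), 12.804265975952148))]
magic_joint [(0.74, [163.2, 199.6, 25.6, 51.1], 532, ((175.7981719970703, 225.33944702148438), (56.621070861816406, 16.52576446533203), 61.69924545288086))]
spigot [(0.64, [461.7, 172.0, 26.8, 12.1], 230, ((473.2500305175781, 176.74998474121094), (12.727922439575195, 21.92030906677246), 45.0))]
panel_knob [(0.65, [444.8, 233.7, 24.7, 20.9], 416, ((455.0, 244.0), (20.0, 24.0), 90.0))]
```

Run:
```python
from h import *
s,t=[pickle.load(open(n+'.pkl','rb'))['color'][:,:,::-1] for n in('scene','top')]
a=cv2.resize(s[150:270,230:430],(800,480)) ; b=cv2.resize(t[75:265,260:420],None,fx=3.1,fy=3.1,interpolation=cv2.INTER_CUBIC)
cv2.imwrite('pics/a1.png',cv2.resize(s[150:290,230:430],(800,560),interpolation=cv2.INTER_CUBIC)); cv2.imwrite('pics/b1.png',b)
```

```text
(no output)
```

View pics/a1.png

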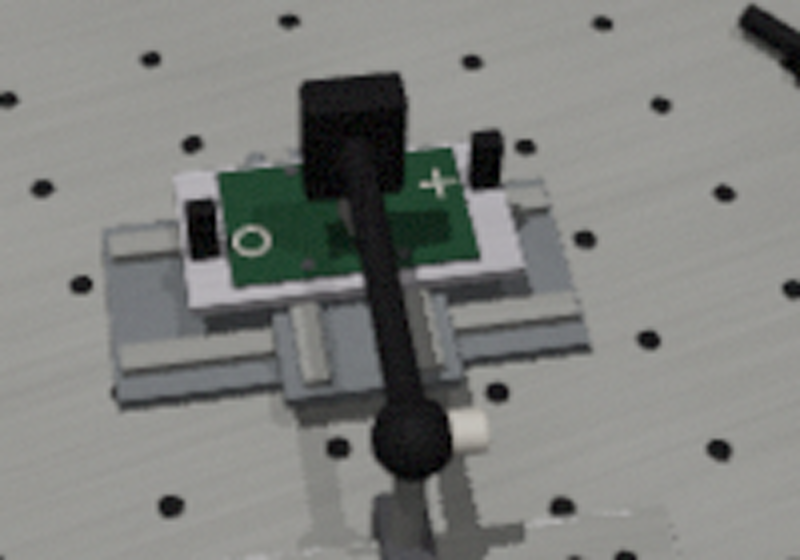

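View pics/b1.png

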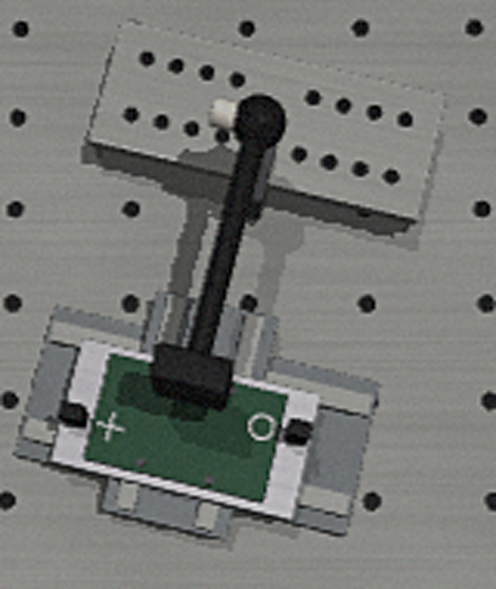

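The scene view shows the plate with the ring at about (293,210), the cross at (339,196), and the head and arm above; the pointer peeks out at about (317,203) beside the arm. The top view shows the ring at about (344.5,213), the cross at (295.5,213), and the head at about (322,196). I'll measure these precisely next.

```bash
cat > m.py <<'E'
from h import *
from scipy.optimize import minimize
import itertools
def marks(im,c):
    """white mark centroids near given pixels"""
    g=im['color'].astype(float); out=[]
    for (u,v) in c:
        r=9; p=g[v-r:v+r+1,u-r:u+r+1]; w=np.clip(np.minimum(p[...,0],p[...,2])-95,0,None)
        yy,xx=np.mgrid[v-r:v+r+1,u-r:u+r+1]
        w*=((xx-u)**2+(yy-v)**2<=7.5**2)
        out.append((np.sum(w*xx)/w.sum(),np.sum(w*yy)/w.sum()))
    return np.array(out)
def headpts(q):
    x,y,a=q;R=np.array([[np.cos(a),-np.sin(a)],[np.sin(a),np.cos(a)]])
    return [np.r_[R@[i*.014,j*.03]+[x,y],z] for i,j,z in itertools.product((-1,1),(-1,1),(.12,.2))]
def iou(im,D,q):
    P=np.array([proj(im,p) for p in headpts(q)],np.float32)
    H=cv2.convexHull(P); m=np.zeros((1600,2560),np.uint8)
    cv2.fillConvexPoly(m,np.round((H+.5)*4-.5).astype(np.int32),1)
    m=cv2.resize(m*255,(640,400),interpolation=cv2.INTER_AREA)/255.
    return m
E
python3 - <<'E'
from m import *
s,t=[pickle.load(open(n+'.pkl','rb')) for n in('scene','top')]
for im,c in((s,[(293,210),(339,196)]),(t,[(344,213),(295,213)])):
    k=marks(im,c); P=[ray(im,*x,.064)[:2] for x in k]; d=P[1]-P[0]
    # expected base-frame d = (-.03,.124)
    a=np.arctan2(d[1],d[0])-np.arctan2(.124,-.03)
    print(k.round(1).tolist(),np.round(P,4).tolist(),'len',np.hypot(*d),'exp .1276 yaw',np.degrees(a))
def soft(im): return np.clip((62-im['color'].max(2).astype(float))/30,0,1)
wins={'top':(t,slice(180,212),slice(300,345)),'scene':(s,slice(160,205),slice(295,340))}
def cost(q,names):
    c=0
    for n in names:
        im,a,b=wins[n]; D=soft(im); m=iou(im,D,q); M=m[a,b]; d=D[a,b]
        wgt=np.ones_like(d)
        # ignore arm: pixels within 5px of projected arm line
        A=proj(im,np.r_[q[0],q[1],.165]); B=proj(im,np.r_[q[0]+.2*np.cos(q[2]),q[1]+.2*np.sin(q[2]),.165])
        yy,xx=np.mgrid[a,b]; n_=(B-A)/np.linalg.norm(B-A); al=(xx-A[0])*n_[0]+(yy-A[1])*n_[1]; pe=abs(-(xx-A[0])*n_[1]+(yy-A[1])*n_[0])
        wgt[(pe<7)&(al>0)&(M<.5)]=0
        c+=np.sum(wgt*(M-d)**2)
    return c
for names in(['top'],['scene'],['top','scene']):
    best=min((minimize(cost,[x0[0],x0[1],np.radians(-a)],args=(names,),method='Nelder-Mead',options=dict(initial_simplex=np.array([[x0[0],x0[1],np.radians(-a)]]*4)+np.r_[np.zeros((1,3)),np.diag([.01,.01,.06])])) for a in(10,16) for x0 in [ray(t,322,196,.2)[:2]]),key=lambda r:r.fun)
    print(names,best.x[:2].round(4),np.degrees(best.x[2]),best.fun)
for n,c in(('top',[(283,208),(356,214)]),('scene',[(351,183),(280,200)])):
    print(n,[ray(wins[n][0],*x,.104)[:2].round(3) for x in c])
E
```

```text
[[292.1, 209.9], [340.5, 195.0]] [[0.5266, -0.0619], [0.5274, 0.0703]] len 0.13223492177758325 exp .1276 yaw -13.948482826505453
[[344.7, 212.5], [293.5, 211.8]] [[0.5264, -0.0647], [0.528, 0.0692]] len 0.13394591547863044 exp .1276 yaw -14.277299434793806
['top'] [ 0.5483 -0.0043] -13.457056235356362 103.51060361399463
['scene'] [ 0.5535 -0.0051] -20.89809595818639 67.72026528258363
['top', 'scene'] [ 0.55   -0.0041] -17.123203887624207 199.71219146482122
top [array([0.532, 0.093]), array([ 0.517, -0.091])]
scene [array([0.532, 0.095]), array([ 0.518, -0.088])]
```

Call:
move_arm([
  [2.3,-3.5,0,0,0,-6],
  [2.3,-3.5,0,0,0,-6],
  [2.3,-3.5,0,0,0,-6],
  [2.3,-3.5,0,0,0,-6],
  [2.3,-3.5,0,0,0,-6],
  [2.3,-3.5,0,0,0,-6],
  [2.3,-3.5,0,0,0,-6],
], grip=0.6)

```text
clock: 1.9
position: [0.3748, 0.3411, 0.246]
ee_rot: [1.622, 2.69, 0.001]
force: [1.7, 0.3, -0.5]
width: 0.6
```

Call:
move_arm([
  [2.3,-3.5,0,0,0,-6],
  [2.3,-3.5,0,0,0,-6],
  [2.3,-3.5,0,0,0,-6],
  [2.3,-3.5,0,0,0,-6],
  [2.3,-3.5,0,0,0,-6],
  [2.3,-3.5,0,0,0,-6],
  [0,0,0,0,0,-6],
  [0,0,0,0,0,0],
])

```text
clock: 2.7
position: [0.5126, 0.1314, 0.2458]
ee_rot: [2.478, 1.93, 0.0]
force: [-0.9, 0.2, 0.4]
width: 0.602
```

Run:
```python
from m import *
im=snap('wrist'); save(im,'w1.png'); pickle.dump(im,open('w1.pkl','wb'))
s=im['state'];R,_=cv2.Rodrigues(s['ee_rot']); print(s['clock'],s['position'],R.round(3),s['joints'].round(2)); print(np.array(im['mount']).round(3),im['fx'])
for n,p in dict(ring=(.5265,-.063,.064),cross=(.5275,.0655,.064),tip=(.549,-.0045,.072),hl=(.532,.094,.104),hr=(.5175,-.09,.104)).items(): print(n,proj(im,p).round(1))
```

```text
2.7 [0.51255401 0.13144516 0.24578619] [[ 0.245  0.97   0.   ]
 [ 0.97  -0.245 -0.   ]
 [-0.     0.    -1.   ]] [-0.76  0.29  0.52  1.84 -0.17  1.05 -0.42]
[[-0.001 -0.954 -0.299  0.08 ]
 [ 1.    -0.001  0.    -0.   ]
 [-0.001 -0.299  0.954 -0.139]
 [ 0.     0.     0.     1.   ]] 356.03908052979995
ring [377.  348.3]
cross [351.8 242.2]
tip [388.5 302.5]
hl [353.7 230. ]
hr [379.7 399.4]
```

View pics/w1.png

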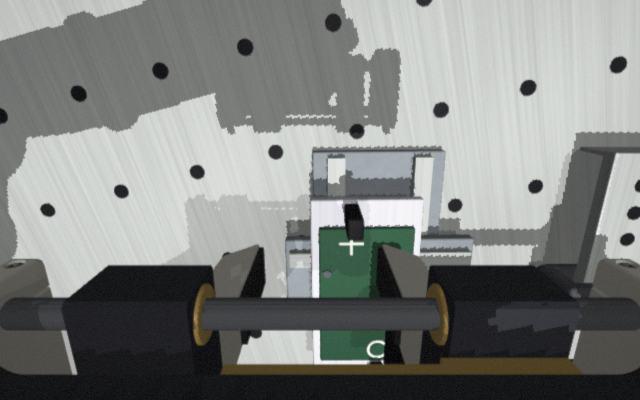

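The wrist view confirms the layout: cross at (350,247), ring at (377,349), left handle at (353,222). The head and tip are hidden by the jaws, so I'll shift sideways to look at the tip obliquely under the head.

Call:
move_arm([
  [-3.5,-0.5,0,0,0,0],
  [-3.5,-0.5,0,0,0,0],
  [-3.5,-0.5,0,0,0,0],
  [-3.5,-0.5,0,0,0,0],
  [0,0,0,0,0,0],
  [0,0,0,0,0,0],
])

```text
clock: 3.35
position: [0.3714, 0.1137, 0.2462]
ee_rot: [-2.468, -1.942, -0.003]
force: [-0.4, 0.5, -0.4]
width: 0.602
```

Run:
```python
from m import *
im=snap('wrist'); save(im,'w2.png'); pickle.dump(im,open('w2.pkl','wb'))
s=im['state']; print(s['clock'],s['position'],s['dq'].round(3),s['joints'].round(2))
for n,p in dict(ring=(.5265,-.063,.064),cross=(.527,.0646,.064),tip=(.549,-.0045,.072),hl=(.532,.094,.104),hr=(.5175,-.09,.104)).items(): print(n,proj(im,p).round(1))
```

```text
3.35 [0.37144959 0.11373609 0.24618388] [ 0.015  0.034  0.012 -0.037 -0.007 -0.005 -0.003] [-0.9   0.02  0.49  2.13 -0.01  1.   -0.65]
ring [504.8 308.6]
cross [493.7 194.1]
tip [527.1 257.8]
hl [519.6 172.1]
hr [518.5 358.3]
```

View pics/w2.png

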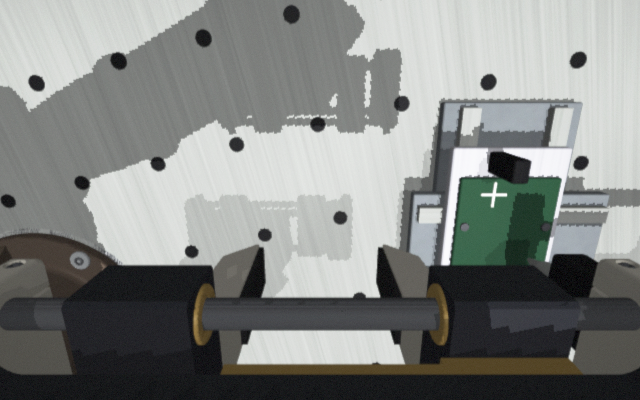

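The cross is at (493,194), exactly as predicted. The tip lies just behind the finger at row 258 and beyond, and the head's corner shows at (575,270). Moving 5 cm toward -y should bring it into view.

Call:
move_arm([
  [-1,-3.5,0,0,0,0],
  [-1,-3.5,0,0,0,0],
  [0,0,0,0,0,0],
  [0,0,0,0,0,0],
])

```text
clock: 3.8
position: [0.3529, 0.0426, 0.246]
ee_rot: [2.475, 1.935, 0.002]
force: [0.1, -0.0, -0.3]
width: 0.599
```

Run:
```python
from m import *
im=snap('wrist'); save(im,'w3f.png'); pickle.dump(im,open('w3.pkl','wb'))
s=im['state']; print(s['clock'],s['position'],s['dq'].round(3),s['joints'].round(2))
for n,p in dict(ring=(.5265,-.063,.064),cross=(.527,.0646,.064),tip=(.549,-.0045,.072),hl=(.532,.094,.104),hr=(.5175,-.09,.104)).items(): print(n,proj(im,p).round(1))
cv2.imwrite('pics/w3.png',cv2.resize(im['color'][80:280,440:640,::-1],(600,600),interpolation=cv2.INTER_CUBIC))
```

```text
3.8 [0.35293076 0.04264269 0.24603409] [-0.015  0.015 -0.026 -0.013 -0.004 -0.005 -0.011] [-0.83 -0.06  0.55  2.19  0.04  1.   -0.55]
ring [518.2 242.4]
cross [507.  112.1]
tip [542.7 182.7]
hl [537.2  73.9]
hr [534.2 289.5]
```

View pics/w3.png

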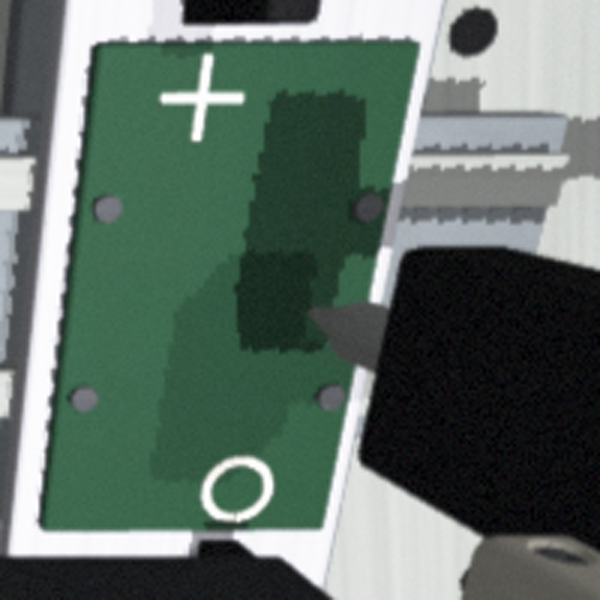

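The tip is clearly visible at (542.7,184.3), with the cross at (507.3,112.7) and the ring at (519,243). All are within 2 px of prediction.

Run:
```python
from m import *
im=pickle.load(open('w3.pkl','rb'))
tip=ray(im,542.6,184.2,.072)[:2];c=ray(im,507.2,112.6,.064)[:2];r=ray(im,518.9,243,.064)[:2]
d=c-r; a=np.arctan2(d[1],d[0])-np.arctan2(.124,-.03); print(tip,c,r,np.hypot(*d),np.degrees(a))
bx=np.array([np.cos(a),np.sin(a)]);by=np.array([-bx[1],bx[0]])
print('ring move',tip-r,'base',(tip-r)@bx,(tip-r)@by,'cross',(tip-c)@bx,(tip-c)@by)
print('hl',c+.03*by,'hr',r-.03*by,'bx',bx)
```

```text
[ 0.54880712 -0.00585519] [0.52710933 0.06415118] [ 0.52712046 -0.06382915] 0.12798033619846894 -13.595559501614543
ring move [0.02168665 0.05797396] base 0.007451224027633216 0.06144729961584105 cross 0.03754596854535572 -0.06294431105741195
hl [0.53416134 0.09331056] hr [ 0.52006846 -0.09298853] bx [ 0.97197922 -0.23506678]
```

Call:
move_arm([
  [4.5,1.3,0,0,0,0.6],
  [4.5,1.3,0,0,0,0],
  [4.5,1.3,0,0,0,0],
  [4.6,1.2,0,0,0,0],
  [0,0,-2.5,0,0,0],
  [0,0,-2.5,0,0,0],
  [0,0,0,0,0,0],
  [0,0,0,0,0,0],
])

```text
clock: 4.65
position: [0.5332, 0.0943, 0.1956]
ee_rot: [-2.463, -1.95, 0.002]
force: [0.8, 0.1, 1.0]
width: 0.6
```

Call:
move_arm([
  [0.1,-0.1,-3.5,0,0,0],
  [0,0,-3.5,0,0,0],
  [0,0,-2,0,0,0],
  [0,0,-1.2,0,0,0],
  [0,0,0,0,0,0],
  [0,0,0,0,0,0],
])

```text
clock: 5.25
position: [0.535, 0.0928, 0.095]
ee_rot: [2.464, 1.948, 0.003]
force: [0.5, -0.3, 1.5]
width: 0.6
```

Call:
move_arm([
  [0,0,0,0,0,0],
  [0,0,0,0,0,0],
  [0,0,0,0,0,0],
  [0,0,0,0,0,0],
  [0,0,0,0,0,0],
], grip=0, force=25)

```text
clock: 5.75
position: [0.5341, 0.0926, 0.0939]
ee_rot: [2.464, 1.949, 0.0]
force: [0.8, -0.3, 0.4]
width: 0.212
```

Call:
move_arm([
  [0,0,0,0,0,0],
  [0,0,0,0,0,0],
  [0,0,0,0,0,0],
])

```text
clock: 6.05
position: [0.534, 0.0926, 0.0938]
ee_rot: [-2.464, -1.948, 0.0]
force: [-0.5, -0.1, 1.5]
width: 0.153
```

Call:
move_arm([
  [0.2,0.5,0,0,0,0],
  [0.3,0.9,0,0,0,0],
  [0.4,1.1,0,0,0,0],
  [0.4,1.1,0,0,0,0],
  [0.4,1.1,0,0,0,0],
  [0.3,0.7,0,0,0,0],
  [0.15,0.35,0,0,0,0],
  [0,0,0,0,0,0],
])

```text
clock: 6.85
position: [0.5561, 0.1515, 0.0938]
ee_rot: [-2.463, -1.95, -0.002]
force: [-0.6, 2.0, 1.8]
width: 0.151
```

Run:
```python
from m import *
im=snap('wrist'); save(im,'w4.png'); pickle.dump(im,open('w4.pkl','wb'))
s=im['state']; print(s['clock'],s['position'],s['dq'].round(3),s['force'],s['width'])
print(proj(im,(.5488,-.0059,.072)),proj(im,(.5488,-.0059,.064)))
sc=snap('scene'); save(sc,'s4.png'); pickle.dump(sc,open('s4.pkl','wb'))
print(proj(sc,(.5488,-.0059,.072)),proj(sc,(.5488,-.0059,.064)))
a=cv2.resize(im['color'][200:,150:490,::-1],(680,400)); cv2.imwrite('pics/c4.png',np.vstack([im['color'][190:,:,::-1][:,:600],cv2.resize(sc['color'][150:270,230:430,::-1],(600,360),interpolation=cv2.INTER_CUBIC)]))
```

```text
6.85 [0.55605963 0.1515108  0.09378476] [ 0.008 -0.006  0.002  0.011  0.001 -0.008  0.008] [-0.57136532  2.01637742  1.81844144] 0.15121191813838855
[367.09908078 483.53472647] [365.54389808 470.63057177]
[316.28208011 207.6679685 ] [316.25914561 209.69729233]
```

View pics/c4.png

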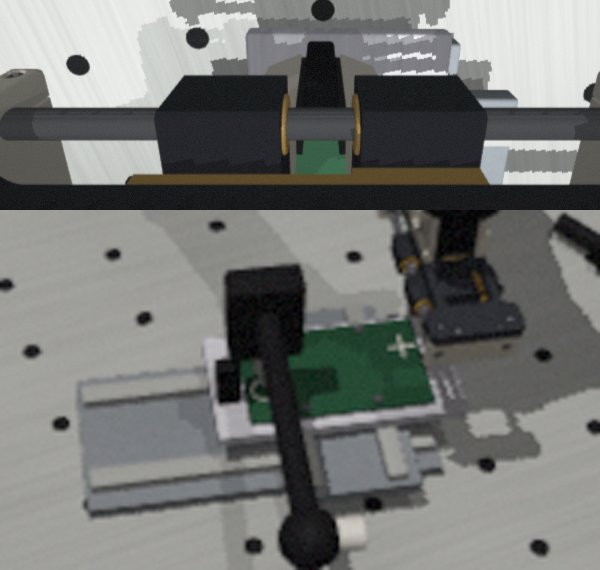

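The scene view shows the ring at about (316.7,209), half hidden behind the arm, against a predicted (316.3,209.7) under the tip. I'll let go, which also keeps it still, and check directly from the tip-viewing pose.

Call:
move_arm([
  [0,0,0,0,0,0],
  [0,0,0,0,0,0],
  [0,0,0,0,0,0],
  [0,0,0,0,0,0],
  [0,0,0,0,0,0],
], grip=0.6)

```text
clock: 7.45
position: [0.5555, 0.1499, 0.0937]
ee_rot: [2.464, 1.948, -0.0]
force: [-0.0, 0.2, 0.3]
width: 0.535
```

Call:
move_arm([
  [0,0,2,0,0,0],
  [0,0,4,0,0,0],
  [0,0,5,0,0,0],
  [0,0,4,0,0,0],
  [-4,-2.1,0,0,0,0],
  [-4,-2.2,0,0,0,0],
  [-4,-2.2,0,0,0,0],
  [-4,-2.2,0,0,0,0],
])

```text
clock: 8.25
position: [0.394, 0.0622, 0.2434]
ee_rot: [-2.464, -1.949, -0.0]
force: [-1.2, 0.7, 0.5]
width: 0.598
```

Call:
move_arm([
  [-4,-2.2,0,0,0,0],
  [0,0,0,0,0,0],
  [0,0,0,0,0,0],
  [0,0,0,0,0,0],
])

```text
clock: 8.65
position: [0.3565, 0.0416, 0.2441]
ee_rot: [2.464, 1.948, 0.002]
force: [0.7, 0.6, -0.8]
width: 0.595
```

Run:
```python
from m import *
im=snap('wrist'); save(im,'w5f.png'); pickle.dump(im,open('w5.pkl','wb'))
s=im['state']; print(s['clock'],s['position'],s['dq'].round(3))
print(proj(im,(.5488,-.0059,.072)),proj(im,(.5488,-.0059,.064)))
cv2.imwrite('pics/w5.png',cv2.resize(im['color'][80:280,440:640,::-1],(600,600),interpolation=cv2.INTER_CUBIC))
```

```text
8.65 [0.35654393 0.04156132 0.24412153] [-0.001  0.023 -0.002 -0.01   0.004  0.004 -0.002]
[539.17846662 186.95282062] [534.09821669 184.75216441]
```

View pics/w5.png

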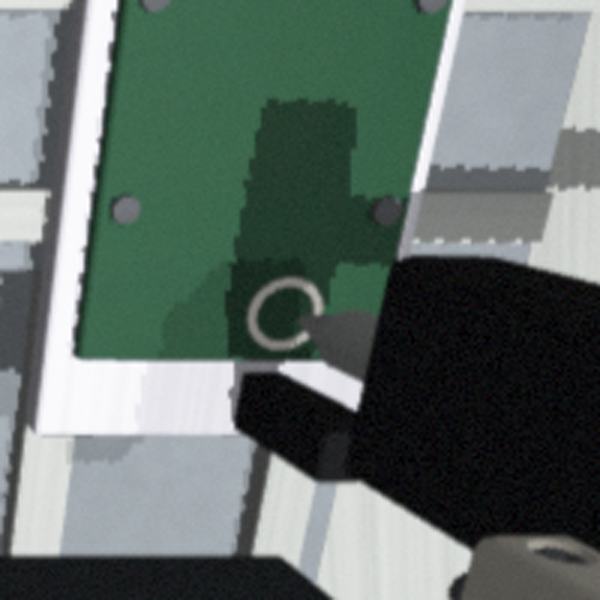

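The tip is at (540.3,186.7) and the ring centre at (535.3,184.7). Their offset (5.0,2.0) px matches the (5.1,2.2) expected for 8 mm of height, so the ring is under the tip to within about 0.5 mm and has stayed there well over a second. Next I regrasp the left handle.

Call:
move_arm([
  [4,2.2,0,0,0,0],
  [4,2.2,0,0,0,0],
  [4,2.2,0,0,0,0],
  [4,2.2,0,0,0,0],
  [4,2.1,0,0,0,0],
  [0,0,-4,0,0,0],
  [0,0,0,0,0,0],
  [0,0,0,0,0,0],
])

```text
clock: 9.5
position: [0.5551, 0.1495, 0.2028]
ee_rot: [2.465, 1.948, -0.006]
force: [0.8, -0.4, 0.6]
width: 0.599
```

Call:
move_arm([
  [0,0,-5,0,0,0],
  [0,0,-4,0,0,0],
  [0,0,-2,0,0,0],
  [0,0,0,0,0,0],
  [0,0,0,0,0,0],
])

```text
clock: 10.0
position: [0.5564, 0.15, 0.0955]
ee_rot: [2.464, 1.948, 0.003]
force: [0.2, -0.3, 0.2]
width: 0.597
```

Call:
move_arm([
  [0,0,0,0,0,0],
  [0,0,0,0,0,0],
  [0,0,0,0,0,0],
  [0,0,0,0,0,0],
  [0,0,0,0,0,0],
  [0,0,0,0,0,0],
  [0,0,0,0,0,0],
  [0,0,0,0,0,0],
], grip=0)

```text
clock: 10.8
position: [0.5556, 0.1501, 0.0938]
ee_rot: [-2.464, -1.948, -0.0]
force: [0.4, -0.3, 2.7]
width: 0.148
```

Call:
move_arm([
  [0.1,-0.5,0,0,0,0],
  [0.2,-1.1,0,0,0,0],
  [0.3,-1.3,0,0,0,0],
  [0.3,-1.3,0,0,0,0],
  [0.3,-1.3,0,0,0,0],
  [0.2,-0.8,0,0,0,0],
  [0.1,-0.4,0,0,0,0],
  [0,0,0,0,0,0],
])

```text
clock: 11.6
position: [0.571, 0.0813, 0.0938]
ee_rot: [2.465, 1.946, -0.0]
force: [0.4, -2.0, 2.7]
width: 0.155
```

Call:
move_arm([
  [0,0,0,0,0,0],
  [0,0,0,0,0,0],
  [0,0,0,0,0,0],
  [0,0,0,0,0,0],
  [0,0,0,0,0,0],
], grip=0.6)

```text
clock: 12.1
position: [0.5705, 0.0833, 0.0937]
ee_rot: [-2.464, -1.949, 0.0]
force: [0.2, 0.3, -0.0]
width: 0.536
```

Call:
move_arm([
  [0,0,3,0,0,0],
  [0,0,5,0,0,0],
  [0,0,5,0,0,0],
  [0,0,4.5,0,0,0],
  [0,0,0,0,0,0],
  [-0.3,-4,0,0,0,0],
  [-0.3,-4,0,0,0,0],
  [-0.3,-4,0,0,0,0],
])

```text
clock: 12.9
position: [0.5612, -0.0378, 0.2686]
ee_rot: [-2.463, -1.95, -0.0]
force: [0.0, 0.5, 0.1]
width: 0.6
```

Call:
move_arm([
  [-0.3,-4,0,0,0,0],
  [-0.2,-4,0,0,0,0],
  [0,0,0,7.3,-1.75,0],
  [0,0,0,7.3,-1.75,0],
  [0,0,0,0,0,0],
  [0,0,0,0,0,0],
  [0,0,0,0,0,0],
])

```text
clock: 13.6
position: [0.5569, -0.115, 0.2685]
ee_rot: [-2.323, -1.842, -0.304]
force: [0.3, -0.2, 0.5]
width: 0.599
```

Run:
```python
from m import *
im=snap('wrist'); save(im,'w6.png'); pickle.dump(im,open('w6.pkl','wb'))
s=im['state'];R,_=cv2.Rodrigues(s['ee_rot']); print(s['clock'],s['position'],R.round(3).tolist(),s['joints'].round(2))
print(np.linalg.inv(np.r_[np.c_[extr(im)],[[0,0,0,1]]])[:3,3])
for n,p in dict(hr=(.5568,-.1021,.104),ring=(.5638,-.0729,.064)).items(): print(n,proj(im,p).round(1))
t=snap('top'); save(t,'t6.png'); print('top',[proj(t,p).round(1) for p in((.5568,-.1021,.104),(.5637,.055,.064))])
cv2.imwrite('pics/c6.png',np.hstack([im['color'][:,120:520,::-1],t['color'][:,200:600,::-1]]))
```

```text
13.6 [ 0.55690144 -0.11500289  0.26847825] [[0.22, 0.974, 0.059], [0.941, -0.228, 0.251], [0.257, -0.0, -0.966]] [-0.19  0.38  0.64  1.72 -0.51  1.21  0.4 ]
[ 0.56612181 -0.07406662  0.42402277]
hr [317.2 220.4]
ring [317.7 187.1]
top [array([360.2, 198.3]), array([299.1, 198.5])]
```

View pics/c6.png

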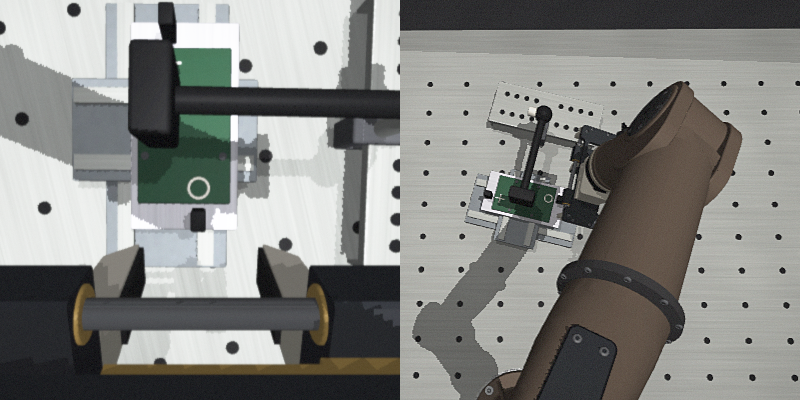

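The wrist view shows the ring at (319,187), where (318,187) was predicted, and the right handle at (317,218), so the handle position is good. The top view shows the gripper clear of the head.

Call:
move_arm([
  [0,1.3,-4,0,0,0],
  [0,0,-4.5,0,0,0],
  [0,0,-4.5,0,0,0],
  [0,0,-3,0,0,0],
  [0,0,-1.4,0,0,0],
  [0,0,0,0,0,0],
  [0,0,0,0,0,0],
])

```text
clock: 14.4
position: [0.5575, -0.1036, 0.0959]
ee_rot: [-2.325, -1.841, -0.308]
force: [-0.2, -0.7, 0.4]
width: 0.601
```

Call:
move_arm([
  [0,0,0,0,0,0],
  [0,0,0,0,0,0],
  [0,0,0,0,0,0],
  [0,0,0,0,0,0],
  [0,0,0,0,0,0],
  [0,0,0,0,0,0],
  [0,0,0,0,0,0],
  [0,0,0,0,0,0],
], grip=0)

```text
clock: 15.2
position: [0.5567, -0.104, 0.0949]
ee_rot: [-2.325, -1.838, -0.307]
force: [-0.1, -0.2, 2.0]
width: 0.153
```

Run:
```python
from m import *
s=monitor.observe(); print(s['clock'],s['position'],s['force'],s['width'])
im=snap('scene'); pickle.dump(im,open('s7.pkl','wb'))
print([proj(im,p).round(1) for p in((.5637,.055,.064),(.5488,-.0059,.064))])
o=outline_of('scene','cross_mark'); print(o and (o[0]['p'],o[0]['rect']))
cv2.imwrite('pics/s7.png',cv2.resize(im['color'][140:270,200:400,::-1],(800,520),interpolation=cv2.INTER_CUBIC))
```

```text
15.2 [ 0.55665334 -0.10398031  0.09485254] [-0.05510638 -0.24036949  1.99382294] 0.15277041852474182
[array([340.9, 206.9]), array([316.3, 209.7])]
(0.73, [279.1, 192.6, 83.1, 50.0])
```

View pics/s7.png

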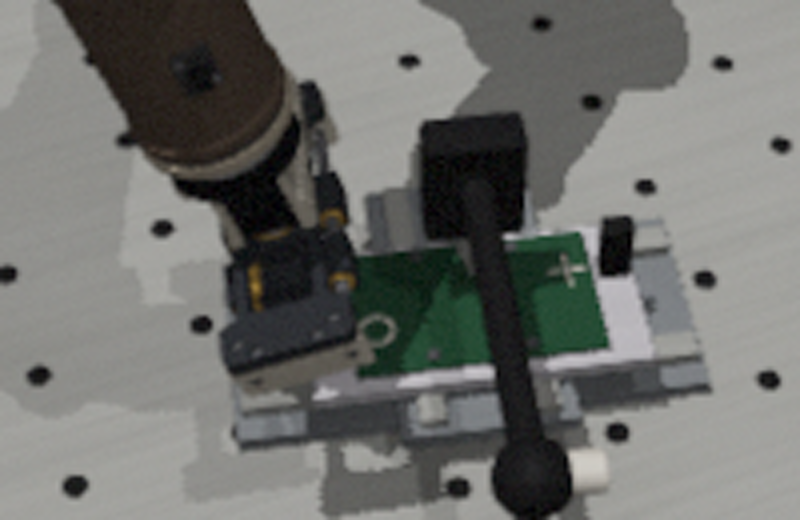

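The scene view shows the handle gripped and the cross at (341.8,207.3), near the predicted (340.9,206.9). Now I pull to the cross.

Call:
move_arm([
  [-0.1,-0.5,0,0,0,0],
  [-0.2,-1,0,0,0,0],
  [-0.3,-1.2,0,0,0,0],
  [-0.3,-1.2,0,0,0,0],
  [-0.3,-1.1,0,0,0,0],
  [-0.2,-0.7,0,0,0,0],
  [-0.1,-0.4,0,0,0,0],
  [0,0,0,0,0,0],
])

```text
clock: 16.1
position: [0.5416, -0.1666, 0.0948]
ee_rot: [-2.328, -1.838, -0.307]
force: [0.7, -2.0, 5.0]
width: 0.152
```

Call:
move_arm([
  [0,0,0,0,0,0],
  [0,0,0,0,0,0],
  [0,0,0,0,0,0],
  [0,0,0,0,0,0],
  [0,0,0,0,0,0],
], grip=0.6)

```text
clock: 16.6
position: [0.5415, -0.1647, 0.0946]
ee_rot: [-2.325, -1.839, -0.307]
force: [0.4, -0.1, 0.6]
width: 0.536
```

Call:
move_arm([
  [0,0,3,0,0,0],
  [0,0,4.5,0,0,0],
  [0,0,4.5,0,0,0],
  [0,0,4.5,0,0,0],
  [0,0,0,-7.3,1.75,0],
  [0,0,0,-7.3,1.75,0],
  [0,0,0,0,0,0],
  [0,0,0,0,0,0],
])

```text
clock: 17.4
position: [0.5417, -0.1632, 0.2595]
ee_rot: [-2.46, -1.952, -0.001]
force: [0.3, -0.6, -0.5]
width: 0.603
```

Call:
move_arm([
  [-2.7,2.9,0,0,0,0],
  [-2.7,2.9,0,0,0,0],
  [-2.7,2.9,-0.2,0,0,0],
  [-2.7,2.9,-0.3,0,0,0],
  [-2.7,2.9,-0.3,0,0,0],
  [-2.7,3,-0.3,0,0,0],
  [-2.7,3,-0.3,0,0,0],
  [0,0,0,0,0,0],
])

```text
clock: 18.2
position: [0.3489, 0.0415, 0.245]
ee_rot: [-2.459, -1.948, 0.002]
force: [0.3, -0.3, -0.2]
width: 0.6
```

Call:
move_arm([
  [0,0,0,0,0,0],
  [0,0,0,0,0,0],
  [0,0,0,0,0,0],
])

```text
clock: 18.5
position: [0.3532, 0.0389, 0.2458]
ee_rot: [2.467, 1.945, -0.0]
force: [0.1, 0.1, -0.4]
width: 0.602
```

Run:
```python
from m import *
im=snap('wrist'); save(im,'w8f.png'); pickle.dump(im,open('w8.pkl','wb'))
s=im['state']; print(s['clock'],s['position'],s['dq'].round(3))
print(proj(im,(.5488,-.0059,.072)),proj(im,(.5488,-.0059,.064)))
cv2.imwrite('pics/w8.png',cv2.resize(im['color'][80:280,440:640,::-1],(600,600),interpolation=cv2.INTER_CUBIC))
```

```text
18.5 [0.35322355 0.03893758 0.24579319] [-0.005  0.001 -0.005  0.002  0.003  0.002 -0.007]
[542.18434346 182.13980869] [537.04797395 180.04469482]
```

View pics/w8.png

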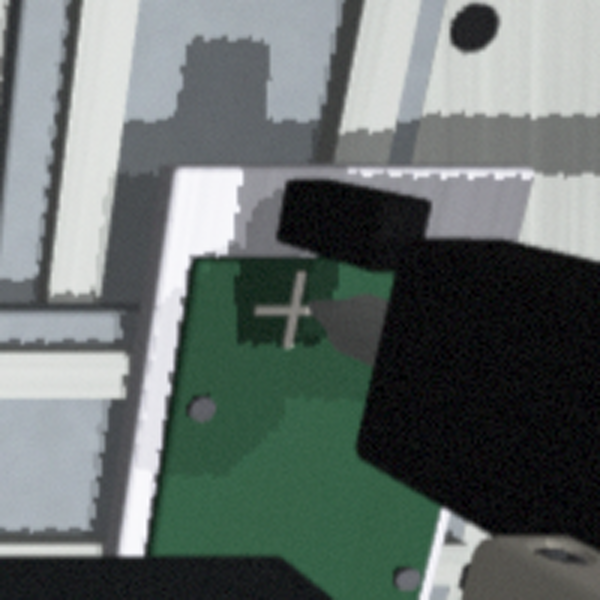

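The tip is at about (542.7,181.5), but the cross centre is at about (538.8,183.5). It should be about 5 px left of and 2 px above the tip, so it has gone about 4 mm too far toward -y. I'll quantify that.

Run:
```python
from m import *
im=pickle.load(open('w8.pkl','rb'))
cv2.imwrite('pics/w8z.png',cv2.resize(im['color'][160:205,515:575,::-1],(800,600),interpolation=cv2.INTER_CUBIC))
k5=pickle.load(open('w5.pkl','rb'))
a=np.radians(-13.6);bx=np.array([np.cos(a),np.sin(a)]);by=np.array([-bx[1],bx[0]])
for i,t,c in((k5,(540.3,186.7),(535.3,184.7)),(im,(542.7,181.5),(538.8,183.5))):
    e=ray(i,*t,.072)[:2]-ray(i,*c,.064)[:2]; print(ray(i,*t,.072),ray(i,*c,.064),'need',e,'base',e@bx,e@by)
```

```text
[ 0.54980076 -0.0058952   0.072     ] [ 0.54988717 -0.00610743  0.064     ] need [-8.64156874e-05  2.12228213e-04] base -0.00013389646840733147 0.00018595757863423907
[ 0.54928537 -0.00540422  0.072     ] [ 0.5501956  -0.00963002  0.064     ] need [-0.00091023  0.00422579] base -0.0018783690550464433 0.00389327092392456
```

View pics/w8z.png

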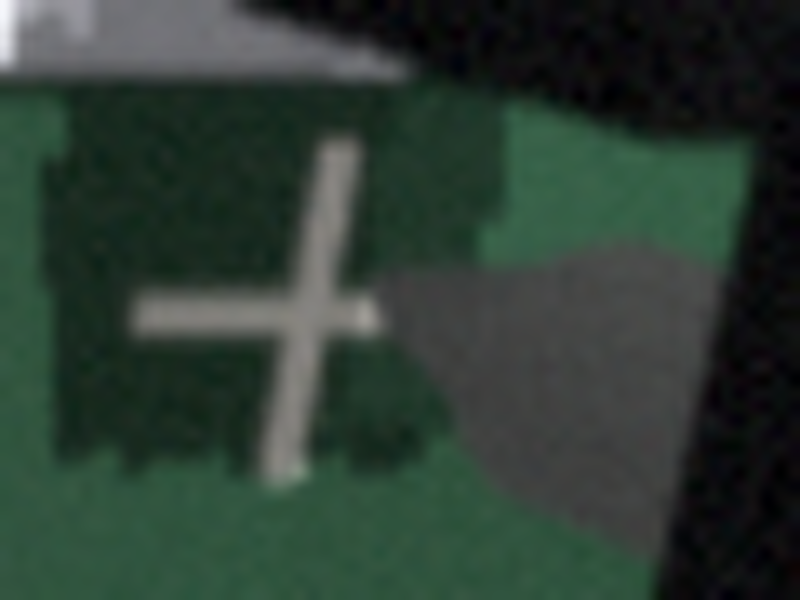

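The zoom puts the tip at (542.5,181.3) and the cross at (537.9,183.1), so the correction is about +3.7 mm along base y and about -1 mm along base x. I'll regrasp the right handle and nudge it.

Call:
move_arm([
  [2.7,-2.9,0.3,0,0,0],
  [2.7,-2.9,0.3,0,0,0],
  [2.7,-2.9,0.3,0,0,0],
  [2.7,-2.9,0.3,0,0,0],
  [2.7,-2.9,0.2,0,0,0],
  [2.7,-3,0,0,0,0],
  [2.7,-3,0,0,0,0],
  [0,0,0,0,0,0],
])

```text
clock: 19.35
position: [0.5436, -0.1705, 0.2592]
ee_rot: [2.466, 1.94, -0.004]
force: [0.6, -0.5, -0.4]
width: 0.602
```

Call:
move_arm([
  [0,0,-4.5,0,0,0],
  [0,0,-4.5,0,0,0],
  [0,0,-4.5,0,0,0],
  [0,0,-2,0,0,0],
  [0,0,-1,0,0,0],
  [0,0,0,0,0,0],
  [0,0,0,0,0,0],
  [0,0,0,0,0,0],
])

```text
clock: 20.15
position: [0.5425, -0.1653, 0.0962]
ee_rot: [2.463, 1.947, 0.003]
force: [0.1, -1.1, -1.2]
width: 0.6
```

Call:
move_arm([
  [0,0,-0.2,0,0,0],
  [0,0,0,0,0,0],
  [0,0,0,0,0,0],
  [0,0,0,0,0,0],
  [0,0,0,0,0,0],
  [0,0,0,0,0,0],
  [0,0,0,0,0,0],
  [0,0,0,0,0,0],
], grip=0)

```text
clock: 20.95
position: [0.5416, -0.1649, 0.0928]
ee_rot: [2.464, 1.948, 0.0]
force: [0.4, -0.0, 0.6]
width: 0.148
```

Call:
move_arm([
  [0,0.05,0,0,0,0],
  [0,0.07,0,0,0,0],
  [0,0.07,0,0,0,0],
  [0,0.07,0,0,0,0],
  [0,0.07,0,0,0,0],
  [0,0.05,0,0,0,0],
  [0,0,0,0,0,0],
  [0,0,0,0,0,0],
])

```text
clock: 21.75
position: [0.5417, -0.161, 0.0928]
ee_rot: [2.464, 1.949, 0.0]
force: [1.3, -1.8, 0.1]
width: 0.155
```

Call:
move_arm([
  [0,0,0,0,0,0],
  [0,0,0,0,0,0],
])

```text
clock: 21.95
position: [0.5416, -0.161, 0.0928]
ee_rot: [2.464, 1.949, 0.0]
force: [1.6, -0.5, 0.4]
width: 0.153
```

Call:
move_arm([
  [0,0,0,0,0,0],
  [0,0,0,0,0,0],
  [0,0,0,0,0,0],
  [0,0,0,0,0,0],
  [0,0,3,0,0,0],
  [0,0,4.5,0,0,0],
  [0,0,4.5,0,0,0],
  [0,0,4.5,0,0,0],
], grip=0.6)

```text
clock: 22.75
position: [0.541, -0.1611, 0.2594]
ee_rot: [-2.464, -1.948, 0.001]
force: [0.8, 0.1, 0.4]
width: 0.6
```

Call:
move_arm([
  [-2.7,2.9,0,0,0,0],
  [-2.7,2.9,0,0,0,0],
  [-2.7,2.9,-0.2,0,0,0],
  [-2.7,2.9,-0.3,0,0,0],
  [-2.7,2.9,-0.3,0,0,0],
  [-2.7,2.8,-0.3,0,0,0],
  [-2.7,2.8,-0.3,0,0,0],
  [0,0,0,0,0,0],
])

```text
clock: 23.55
position: [0.349, 0.0424, 0.2431]
ee_rot: [-2.457, -1.953, 0.001]
force: [0.2, -0.2, 0.2]
width: 0.605
```

Call:
move_arm([
  [0,0,0,0,0,0],
  [0,0,0,0,0,0],
  [0,0,0,0,0,0],
  [0,0,0,0,0,0],
])

```text
clock: 23.95
position: [0.3531, 0.0392, 0.2438]
ee_rot: [2.466, 1.946, -0.0]
force: [0.2, 0.4, 0.7]
width: 0.602
```

Run:
```python
from m import *
im=snap('wrist'); save(im,'w9f.png'); pickle.dump(im,open('w9.pkl','wb'))
s=im['state']; print(s['clock'],s['position'],s['dq'].round(3))
print(proj(im,(.5488,-.0059,.072)),proj(im,(.5488,-.0059,.064)))
cv2.imwrite('pics/w9z.png',cv2.resize(im['color'][160:205,515:575,::-1],(800,600),interpolation=cv2.INTER_CUBIC))
```

```text
23.95 [0.35306163 0.03923274 0.2437592 ] [-0.002 -0.002 -0.007  0.004  0.    -0.001 -0.   ]
[543.64512177 183.16633458] [538.44626437 181.03297269]
```

View pics/w9z.png

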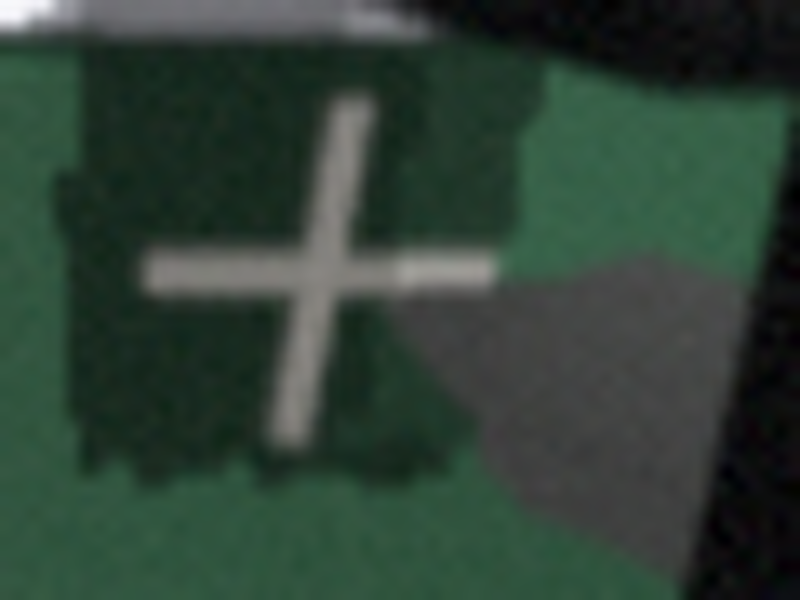

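The cross centre is at (539,180) and the tip at (543.8,182.2). Their offset is (4.85,2.1) px against an expected (5.2,2.1), so the remaining error is about 0.4 mm. The arm is clear of everything, so I'm handing in.

Run:
```python
from cell import workorder, monitor
print(workorder.sign_off(), monitor.observe()['clock'])
```

```text
the job is handed in; nothing more can be done
the job is handed in; nothing more can be done
```

The job is done and handed in at about 24 s on the robot's clock, well under the 61 s limit.

- **Ring:** I pulled the left handle to bring the ring under the tip and let go. It stayed there about 3.5 s. The close look from the wrist camera put it within about 0.3 mm of the tip.
- **Cross:** I moved the plate halfway with the left handle, then pulled it the rest of the way with the right handle, tilting the gripper away from the head. The first check failed: the cross had gone about 4 mm too far toward base -y. I regrasped the right handle and nudged it back. The last check showed the cross within about 0.4 mm of the tip, with the gripper released and the arm clear.
- **Pointer rig and loose parts:** No force reading returned by the moves was above about 5 N. I kept the arm clear of the rig and the loose parts throughout, but I took no final picture of the loose parts.

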